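Load the stone rinse bay, latch its door and start the pump

TASK

Get the rinse bay going: first lift the coolant can by its handle off the grate and stand it upright on the cork mat, then lay every pink stone slab from the bench flat on the grate, side by side and none on another. Then push the bay's door shut until it snaps home on its catch, and last of all throw the pump lever fully over to on. Keep the can upright and leave the tools and bottles around the work alone.

Things in the scene. Friction and masses are not known exactly. Their poses are not given: they have to be found in the camera images.
- bay: Rinse bay, a fixed blue open-topped pan. Origin on the bench under its centre; axes as point bay_grate. Walls 5 mm thick, tops 105 mm above the bench, at x = -80 (front), x = +80 (back) and y = +147; the end at y = -150 is open and has the door. Beyond y = +150 is a grey pump housing, 98 mm high, 66 mm long.
- bay_grate (a point): Centre of the top face of the bay's grate, 50 mm above the bench. x: across the bay, from front wall (robot side) to back wall; y: along the bay, towards the pump housing; z up. Clear space on the grate: x -77 to +77, y -145 to +145 mm.
- door (a joint): White door at the bay's -y end, rad: 0 = shut and home; grows as it opens outwards, to 1.3. Stays where left. Push its outer face (black pad) towards +y of the bay. From 0.08 rad a striker on its free edge meets a sprung roller and the door needs about 5 to 8 N at the pad; past 0.035 rad the roller snaps behind the striker and holds the door home on a stop.
- door_hinge (a point): Point on the door's upright hinge axis, 80 mm above the bench, at the bay's front corner. Turns with the door: x points along the panel to the free edge, y from its outer to its inner side; shut, these are the bay's x and y. Panel 156 mm wide, 6 mm thick, from 14 to 115 mm above the bench.
- door_pad (a point): Centre of the black rubber push pad (50 x 45 mm) on the outer face of the door, 118 mm from the hinge, 80 mm above the bench. y points into the panel, the way to push. With the door shut, the catch's aluminium bracket stands about 50 mm beyond this point along x.
- catch (a joint): Sprung roller of the door catch, m: 0 = out, up to 0.007 pushed back; it swings back by about 3 mm as the striker passes and returns almost to 0 when the door is home.
- can_handle (a point): Closed aluminium coolant can with a bail handle that does not fold, 0.2 to 0.4 kg: this point is the middle of the red grip of the handle, a bar of 16 mm diameter and 50 mm length along this y axis, 125 mm above the can's bottom. Can 84 mm across, 75 mm high. It starts upright on the grate in the bay.
- mat: Fixed round cork mat on the bench in front of the bay, 110 mm across, 3 mm thick. Origin at the centre of its underside, on the bench.
- pump_lever (a joint): Pump switch lever, rad: 0 = off (leans to its -x), about 1.0 = on (leans to its +x); it swings in the plane of its x and z axes and stays where it is left.
- stone_3_mid (a point): Rough slab of pink stone, 43 x 111 x 30 mm, 0.1 to 0.35 kg, may be absent: centre of the slab, half-way up. Width along x, length along y, height along z. Lies flat on the bench. Grasp across its width.
- stone_4_mid (a point): Rough slab of pink stone, 45 x 98 x 27 mm, 0.1 to 0.35 kg, may be absent: centre of the slab, half-way up. Width along x, length along y, height along z. Lies flat on the bench. Grasp across its width.
- stone_5_mid (a point): Rough slab of pink stone, 39 x 110 x 30 mm, 0.1 to 0.35 kg, may be absent: centre of the slab, half-way up. Width along x, length along y, height along z. Lies flat on the bench. Grasp across its width.
- stone_6_mid (a point): Rough slab of pink stone, 42 x 64 x 24 mm, 0.1 to 0.35 kg, may be absent: centre of the slab, half-way up. Width along x, length along y, height along z. Lies flat on the bench. Grasp across its width.
- oil: Bystander, right end: amber bottle with red cap, 42 across, 92 tall (mm). Origin at the centre of its underside. Leave alone.
- brush: Bystander, front edge: yellow scrub brush lying flat, 172 long, 16 high (mm). Origin at the centre of its underside. Leave alone.
- pliers: Bystander, front edge, left: pliers with blue handles lying flat, 154 long (mm). Origin at the centre of its underside. Leave alone.
- dop: Bystander, back edge: wooden dop stick lying flat, 122 long, 18 high (mm). Origin at the centre of its underside. Leave alone.
- pump_lever_tip (a point): Red ball, 26 mm across, at the tip of the pump lever, 80 mm from its pivot (pivot 22 mm above the bench on a grey block 70 x 50 x 25 mm). The lever leans 0.5 rad from upright to the off side at joint 0 and 0.5 rad to the on side at 1.0. This y axis is the pivot axis (level); x turns with the lever and is level at joint 0.5, pointing to the on side. Moving it takes about 1 N.

How it is judged:
On the way, in this order (a step that is already met when the one before it is completed fails the run):
1. the can stands upright on the cork mat, let go (horizontal distance between can_handle and mat below 0.04 m and angle between can_handle's own z axis and vertical below 0.12 rad and height (world z) of can_handle below 0.138 m and contact force between the fingers and can below 0.1 N), for 0.3 s.
2. all stones lie on the grate (x of stone_3_mid in the frame of bay_grate between -0.07 and 0.07 m and y of stone_3_mid in the frame of bay_grate between -0.13 and 0.14 m and z of stone_3_mid in the frame of bay_grate between 0 and 0.028 m and x of stone_4_mid in the frame of bay_grate between -0.07 and 0.07 m and y of stone_4_mid in the frame of bay_grate between -0.13 and 0.14 m and z of stone_4_mid in the frame of bay_grate between 0 and 0.028 m and x of stone_5_mid in the frame of bay_grate between -0.07 and 0.07 m and y of stone_5_mid in the frame of bay_grate between -0.13 and 0.14 m and z of stone_5_mid in the frame of bay_grate between 0 and 0.028 m and x of stone_6_mid in the frame of bay_grate between -0.07 and 0.07 m and y of stone_6_mid in the frame of bay_grate between -0.13 and 0.14 m and z of stone_6_mid in the frame of bay_grate between 0 and 0.028 m), for 0.3 s.
3. the door is home on its catch (value of joint door below 0.015 rad), for 0.3 s.
4. the pump lever is on (value of joint pump_lever above 0.8 rad), for 0.2 s.
At the end, for the whole second after the job is handed in: The can is upright on the mat (within 40 mm of its centre). Every stone present is at rest on the grate: centre within 70 mm across, -130 to +140 mm along, under 28 mm above the grate. The door reads under 0.015 rad, the lever over 0.8 rad (all of step 2 and horizontal distance between can_handle and mat below 0.04 m and angle between can_handle's own z axis and vertical below 0.12 rad and height (world z) of can_handle below 0.138 m and value of joint door below 0.015 rad and value of joint pump_lever above 0.8 rad and linear speed of each of stone_3, stone_4, stone_5, stone_6, can below 0.02 m/s); the robot touches nothing.
It fails at once if the can is tipped over (more than 0.6 rad) (angle between can_handle's own z axis and vertical above 0.6 rad).
It fails at once if a bystander is moved more than 40 mm (distance of any of oil, brush, pliers, dop from where it was at the start of the episode above 0.04 m).
Of stone_3, stone_4, stone_5, stone_6 only 3 to 4 are there at a start; the rules pass over those that are not, and their reading is None.
At some moment in a run one of stone_3, stone_4, stone_5, stone_6 may be knocked a few centimetres aside while the robot is not near it.
It also fails if it takes over 208 s, if anything falls off the work surface, if the arm or the gripper's body presses on something with over 40 N, if the wrist force passes 120 N, or if a joint passes its speed limit or range.

ROBOT

A 6-joint arm with a two-finger parallel gripper is mounted at the origin on a cart in front of the work surface, level with it; the furniture and walls round the work are solid. World frame = base frame: x ahead of the robot, y to its left, z up, the work surface at z = 0. Lengths are in m, angles in rad, forces in N, time in s.
With the tool pointing down it reaches from about 0.275 to 0.875 m from the base axis. Payload 12.5 kg.
Tool frame: the origin (TCP) lies at the very end of the fingers, on their centre line; the grasp point (between the pads) lies 19 mm behind it; z points along the fingers, y is the line along which they close (so a half turn about z gives the same grasp; the last joint's range is limited). The gripper opens to 85 mm and grips with 20 to 120 N. Pads are 22 mm wide; open, the fingers measure 114 mm over their backs; the gripper's body (76 mm by 85 mm) begins 54 mm behind the grasp point. The pads swing forward as they close: fully open they stand 13 mm farther back than shut.
Start: joints at [-1.371, 0.351, 1.652, -0, 1.139, -0.085], TCP at [0.155, -0.528, 0.231] pointing down, gripper open.
Joint ranges: [-2.75, 2.75], [-0.79, 2.1], [0.01, 2.65], [-1.57, 4.71], [0.07, 3.14], [-2.87, 2.87]. Speed limits (rad/s): [2.22, 2.22, 2.79, 3.14, 3.14, 3.14].

INTERFACE

Orientations are given as a 3x3 rotation matrix whose columns are the frame's x, y, z axes.
In Python, from bench import manip gives the robot as it stands. Calls block until the motion is done:
- manip.move_ptp(position, orientation): joint-space move of the TCP to a pose.
- manip.move_l(position, attitude=None, max_speed=0.15): straight line of the TCP; attitude=None keeps the orientation; max_speed is the mean speed in m/s.
- manip.move_j(angles): joint-space move.
- manip.set_gripper(opening, effort=None): opening from 0.0 (shut) to 1.0 (fully open); effort is the grip in N (None keeps the last); returns when the fingers have stopped.
- manip.dwell(seconds).
- manip.inverse_kinematics(position, orientation): joint angles nearest the present ones, or None.
- manip.grab_frame(name): name is "scene" or "top" or "wrist"; returns (picture, depth): 480x640x3 uint8, red, green, blue; 480x640 float32, m along the optical axis (not along the pixel's ray), 0 where there is no reading.
- manip.get_calibration(name): a dict with "camera_matrix" (3x3 intrinsics, pixels), "R" (3x3) and "t" (3): a world point X has camera coordinates R X + t. Camera axes: x right, y down, z forward; pixel columns grow to the right and rows downward; lengths in m; the calibration is good to about 2 mm. The wrist camera is an equidistant fisheye: a pixel r from the principal point sees the ray r / f radians off the axis. A picture is of the moment at which its call begins: read the wrist's pose just before it. get_calibration takes no time and is no camera call; for the wrist camera it gives the pose at the moment of the call.
A pose or a line that the arm cannot do raises manip.Unreachable and nothing moves.
- manip.sign_off(): hands the job in; it is judged then, once.
Trained networks look in the newest picture that a camera, given by its name, has taken for a name from the list of things; names that differ only in an ending like _2 or _b are one class to them, and where a whole thing is asked for, a point or a joint stands for the part that bears it (a point fixed in the world has none). Each returns a list of dicts, best first, with "confidence" (0 to 1); they miss things now and then, are a little off and sometimes report something else, mostly with a low value. They report only what shows in the picture. A call takes as long as a camera call.
- manip.look_for(camera, name): "at" ([x, y, z] in m, in world coordinates, good to about 4 mm: the middle of the surface that is visible of it).
Readings, each from a call of its own:
- manip.current_time(): time.
- manip.current_qpos(): joint angles.
- manip.current_joint_vel(): joint speeds.
- manip.current_joint_torque(): joint torques, N m.
- manip.current_ee_pos(): TCP position.
- manip.current_tcp_rot(): TCP orientation.
- manip.current_force(): force on the tool from outside, world axes, zero at the start.
- manip.current_ft_torque(): the same for the moment, N m.
- manip.current_grip_width(): opening from 0.0 (shut) to 1.0 (fully open).
- manip.current_grip_force(): force on a finger pad.
Only numpy, scipy, OpenCV 4.12 (cv2) and the standard library are available. Lean on these libraries where they do the work, as an engineer would, in place of code of your own. Each camera call takes 0.05 s, during which the arm holds its last target. There are 200 camera calls.

## Working session

There is one attempt and no reset: what is moved stays moved. The work goes in short steps, each a Python script; the robot and the scene stay as the last script left them, time stands still between calls to the robot, and variables do not carry over. Pictures are saved under pics/ and viewed, at most 14 in all, crops included, and the job is handed in when it is done.

```bash
mkdir -p pics; ls; python3 - <<'E'
from bench import manip
import cv2,numpy as np
for c in ("scene","top"):
    p,d=manip.grab_frame(c); cv2.imwrite(f"pics/{c}0.png",p[:,:,::-1]); np.save(f"pics/{c}0.npy",d)
    for n in ("can_handle","mat","stone_3_mid","door_pad","pump_lever_tip","bay","oil","brush","pliers","dop"):
        print(c,n,[(np.round(r["at"],3).tolist(),round(r["confidence"],2)) for r in manip.look_for(c,n)[:6]])
k=manip.get_calibration("top");print(k)
print(manip.current_time(),manip.current_tcp_rot())
E
```

```text
pics
scene can_handle [([0.623, 0.127, 0.109], 0.67)]
scene mat [([0.422, 0.086, 0.001], 0.7)]
scene stone_3_mid [([0.433, -0.088, 0.016], 0.79)]
scene door_pad [([0.524, -0.043, 0.065], 0.82), ([0.535, 0.011, 0.066], 0.54)]
scene pump_lever_tip [([0.334, -0.268, 0.093], 0.75)]
scene bay [([0.537, 0.011, 0.067], 0.74)]
scene oil [([0.608, -0.372, 0.046], 0.64)]
scene brush [([0.347, -0.133, 0.003], 0.9)]
scene pliers []
scene dop [([0.668, -0.131, 0.01], 0.56), ([0.465, -0.316, 0.017], 0.26)]
top can_handle [([0.633, 0.133, 0.126], 0.88)]
top mat [([0.42, 0.09, 0.002], 0.56)]
top stone_3_mid [([0.443, -0.082, 0.025], 0.93)]
top door_pad [([0.523, -0.046, 0.097], 0.86), ([0.652, 0.137, 0.052], 0.57)]
top pump_lever_tip []
top bay [([0.655, 0.137, 0.05], 0.97)]
top oil [([0.614, -0.363, 0.064], 0.64)]
top brush [([0.353, -0.111, 0.003], 0.78), ([0.522, -0.04, 0.096], 0.7)]
top pliers [([0.45, 0.25, 0.008], 0.77)]
top dop [([0.681, -0.107, 0.013], 0.64)]
{'camera_matrix': array([[490.02039559,   0.        , 319.63468246],
       [  0.        , 490.02039559, 239.30780566],
       [  0.        ,   0.        ,   1.        ]]), 'R': array([[ 6.96164527e-03, -9.99105652e-01, -4.17064826e-02],
       [-9.89635861e-01, -9.01381170e-04, -1.43596832e-01],
       [ 1.43430813e-01,  4.22739010e-02, -9.88757058e-01]]), 't': array([-0.04811196,  0.53120578,  1.01747286])}
1.1 [[ 9.59715921e-01  2.80972148e-01 -5.16212965e-05]
 [ 2.80972150e-01 -9.59715922e-01  2.66624052e-05]
 [-4.20503869e-05 -4.00924814e-05 -9.99999998e-01]]
```

View pics/top0.png

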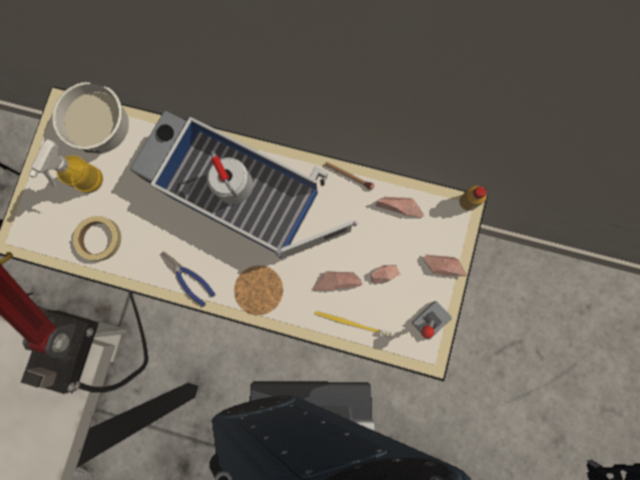

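View pics/scene0.png

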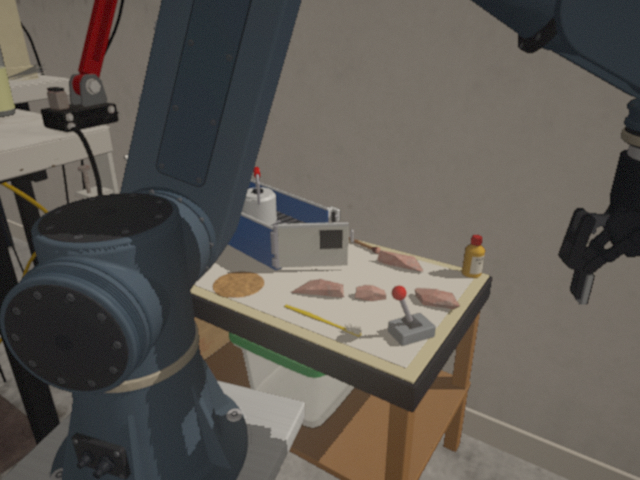

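The top view shows four pink slabs at (400,207), (443,265), (383,272) and (337,281). The can is in the bay at (227,178), the mat at (259,290), the open door runs from (280,250) to (355,224), and the lever ball is at (428,332). Next I'll measure poses from the depth cloud.

```bash
cat > h.py <<'E'
import cv2,numpy as np
from bench import manip
from scipy.optimize import least_squares
def cloud(c):
    p,d=manip.grab_frame(c); k=manip.get_calibration(c); K=k["camera_matrix"]
    v,u=np.mgrid[:480,:640]
    C=np.stack([(u-K[0,2])/K[0,0]*d,(v-K[1,2])/K[1,1]*d,d],-1)
    W=(C-k["t"])@k["R"]; W[d==0]=np.nan
    return p,W,cv2.cvtColor(p,cv2.COLOR_RGB2HSV)
def stones(c="top",zmin=.008,zmax=.1,show=True):
    p,W,H=cloud(c); m=((H[...,0]<12)|(H[...,0]>168))&(H[...,1]>50)&(H[...,1]<150)&(H[...,2]>90)
    m&=(W[...,2]>zmin)&(W[...,2]<zmax)
    n,L,s,_=cv2.connectedComponentsWithStats(m.astype(np.uint8)); out=[]
    for i in range(1,n):
        if s[i,4]<150: continue
        P=W[L==i]; (cx,cy),(w,h),a=cv2.minAreaRect((P[:,:2]*1000).astype(np.float32))
        a=np.radians(a)
        if w>h: L_,W_,yaw=w,h,a   # yaw = direction of length
        else: L_,W_,yaw=h,w,a+np.pi/2
        q=np.cov(P[:,:2].T); e=np.linalg.eigh(q)[1][:,1]
        out.append(dict(c=np.array([cx,cy])/1000,L=L_,W=W_,yaw=(yaw+np.pi/2)%np.pi-np.pi/2,pca=np.arctan(e[1]/e[0]),ztop=np.percentile(P[:,2],90),mean=P[:,:2].mean(0),n=s[i,4]))
        if show: print({k:np.round(v,3).tolist() for k,v in out[-1].items()})
    return out
E
python3 - <<'E'
from h import *
stones()
p,W,H=cloud("top")
X=W[...,:2];Z=W[...,2]
print("bench z",np.nanmedian(Z[300:310,330:400]))
bluish=(H[...,0]>95)&(H[...,0]<130)&(H[...,1]>60)
reg=np.zeros((480,640),bool); reg[110:260,140:330]=1
m=reg&(Z>.1005)&(Z<.1095)
P=X[m]; print(len(P))
def res(q,P):
    c,s=np.cos(q[2]),np.sin(q[2]); D=P-q[:2]; x=c*D[:,0]+s*D[:,1]; y=-s*D[:,0]+c*D[:,1]
    yy=np.clip(y,-150,.1495)
    dl=np.minimum(np.hypot(x+.08,y-np.clip(y,-.15,.15)),np.hypot(x-.08,y-np.clip(y,-.15,.15)))
    return np.minimum(dl,np.hypot(y-.1475,x-np.clip(x,-.08,.08)))
best=None
for y0 in (-.9,-.7,-.5,-.35):
    r=least_squares(res,[.64,.12,y0],args=(P,),loss="soft_l1",f_scale=.004)
    if best is None or r.cost<best.cost: best=r
b=best.x; print("bay",b,best.cost,np.median(res(b,P)))
np.save("bay.npy",b)
c,s=np.cos(b[2]),np.sin(b[2])
# door: pts z .108-.125 outside
loc=lambda P:(np.c_[c*(P[:,0]-b[0])+s*(P[:,1]-b[1]),-s*(P[:,0]-b[0])+c*(P[:,1]-b[1])])
g=loc(X[(Z>.04)&(Z<.058)&reg]);print("grate ext",np.nanpercentile(g,[1,99],axis=0))
reg[:]=0;reg[215:262,275:362]=1
D=X[reg&(Z>.106)&(Z<.122)];l=loc(D);i=np.argsort(l[:,1]);print("door local ends",l[i[:4]],l[i[-4:]],len(D))
f=np.polyfit(l[:,0],l[:,1],1);print("door line",f)
red=((H[...,0]<8)|(H[...,0]>172))&(H[...,1]>170)&(H[...,2]>90)
for n,r in(("handle",(150,200,200,240)),("ball",(318,342,415,440)),("cap",(180,205,465,492))):
    M=np.zeros_like(red);M[r[0]:r[1],r[2]:r[3]]=1;Q=W[M&red];Q=Q[~np.isnan(Q[:,0])]
    e=np.linalg.eigh(np.cov(Q[:,:2].T));print(n,len(Q),Q.mean(0),np.percentile(Q,[3,97],axis=0).tolist(),e[0]**.5,e[1][:,1])
br=(H[...,0]<25)&(H[...,1]>60)&(abs(Z)<.02);M=np.zeros_like(red);M[260:320,230:290]=1
Q=X[M&br].astype(np.float32);print("mat",cv2.minEnclosingCircle(Q),Q.mean(0))
can=W[(Z>.11)&(Z<.135)&(np.hypot(X[...,0]-.633,X[...,1]-.133)<.055)]
print("can top",np.percentile(can,[2,98],axis=0).tolist())
M=np.zeros_like(red);M[295:345,405:455]=1
for z0,z1 in((.018,.032),(.03,.1)):
    Q=W[M&(Z>z0)&(Z<z1)];print("block",cv2.minAreaRect((Q[:,:2]*1000).astype(np.float32)))
E
```

```text
{'c': [0.609, -0.221], 'L': 105.326, 'W': 37.954, 'yaw': 1.47, 'pca': 1.355, 'ztop': 0.03, 'mean': [0.608, -0.222], 'n': 593}
{'c': [0.479, -0.313], 'L': 85.384, 'W': 40.036, 'yaw': 1.513, 'pca': 1.302, 'ztop': 0.027, 'mean': [0.478, -0.312], 'n': 612}
{'c': [0.461, -0.186], 'L': 60.636, 'W': 34.865, 'yaw': -1.202, 'pca': -1.223, 'ztop': 0.026, 'mean': [0.46, -0.185], 'n': 370}
{'c': [0.445, -0.082], 'L': 104.661, 'W': 38.447, 'yaw': -1.483, 'pca': -1.467, 'ztop': 0.031, 'mean': [0.443, -0.084], 'n': 672}
bench z 0.003908565333687004
989
bay [ 0.64270277  0.1391428  -0.42781944] 0.052992097142157274 0.010488907809926867
grate ext [[-0.07791438 -0.16145856]
 [ 0.0794065   0.13520578]]
door local ends [[ 0.01973789 -0.26663554]
 [ 0.02237406 -0.26555063]
 [ 0.01900084 -0.26504052]
 [ 0.02439386 -0.2646588 ]] [[-0.08814348 -0.14972089]
 [-0.08963794 -0.14960907]
 [-0.08512552 -0.14959375]
 [-0.08607138 -0.14807741]] 346
door line [-0.96187601 -0.24331188]
handle 150 [0.64746321 0.13924634 0.18230309] [[0.6283459584278905, 0.1269983566787322, 0.17763466275678494], [0.6689354740025922, 0.
[... 284 characters left out ...]
9692 ] [-0.99775431  0.06698014]
cap 72 [ 0.62232249 -0.37509719  0.09361284] [[0.6139189438507565, -0.3832813549384845, 0.09042963768384384], [0.6312158954916787, -0.3669567118095689, 0.09703257620562422]] [0.00492709 0.00511624] [-0.85108701 -0.52502466]
mat ((0.41163378953933716, 0.10095176100730896), 0.07104956358671188) [0.41710103 0.09357406]
can top [[0.6084513068807262, 0.10187708938455847, 0.11410883503730115], [0.6824418173762798, 0.17821554437260223, 0.1323885654147283]]
block ((361.3636779785156, -283.4411315917969), (50.65567398071289, 70.03157806396484), 42.532569885253906)
block ((359.141357421875, -279.5351867675781), (38.401371002197266, 75.83940887451172), 23.1074275970459)
```

```bash
python3 -c "
import cv2
a=cv2.imread('pics/top0.png');cv2.imwrite('pics/crop0.png',cv2.resize(a[80:350,130:500],None,fx=2.15,fy=2.15,interpolation=cv2.INTER_CUBIC))"
```

```text
(no output)
```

View pics/crop0.png

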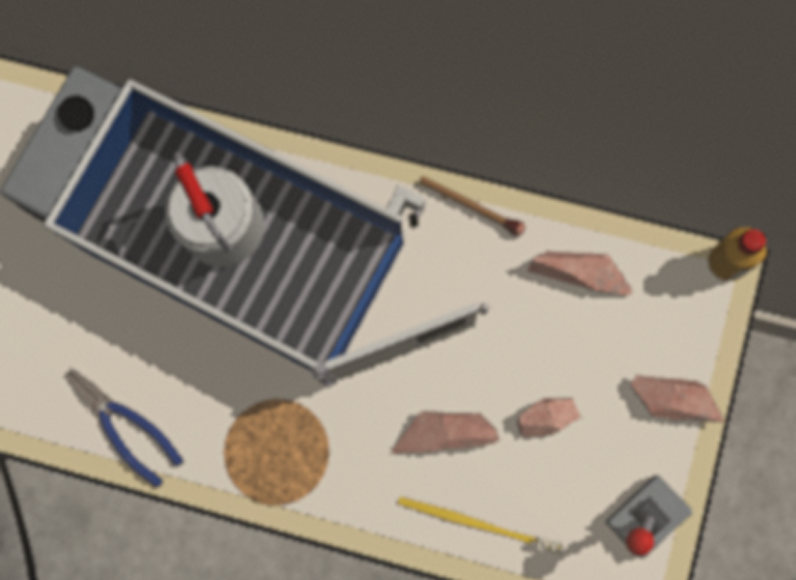

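```bash
cat >> h.py <<'E'
def R(ydir):
    """tool down, fingers closing along horizontal direction ydir"""
    y=np.array([ydir[0],ydir[1],0.])/np.hypot(*ydir[:2]); z=np.array([0,0,-1.]); return np.c_[np.cross(y,z),y,z]
def go(x,y,z,ydir):
    """ptp to pose, choosing the half turn with least wrist motion"""
    q=manip.current_qpos(); c=[]
    for s in (1,-1):
        j=manip.inverse_kinematics([x,y,z],R(np.array(ydir)*s))
        if j is not None: c.append((np.abs(np.array(j)-q).max(),list(j)))
    manip.move_j(min(c)[1]); return manip.current_ee_pos()
def lin(x,y,z,v=.15): manip.move_l([x,y,z],max_speed=v)
def bay2w(x,y):
    b=np.load("bay.npy");c,s=np.cos(b[2]),np.sin(b[2]);return b[:2]+[c*x-s*y,s*x+c*y]
E
cat > fit.py <<'E'
from h import *
p,W,H=cloud("top");X=W[...,:2];Z=W[...,2]
q=np.array([.643,.139,-.46])
def res(q,P,sep=False):
    c,s=np.cos(q[2]),np.sin(q[2]);D=P-q[:2];x=c*D[:,0]+s*D[:,1];y=-s*D[:,0]+c*D[:,1]
    r=np.minimum(np.hypot(abs(x)-.08,y-np.clip(y,-.15,.15)),np.hypot(y-.1475,x-np.clip(x,-.08,.08)))
    return (r,x,y) if sep else r
P=X[(Z>.098)&(Z<.112)&(np.hypot(X[...,0]-.645,X[...,1]-.140)>.056)]
for w in (.02,.012,.009,.009):
    r,x,y=res(q,P,True);m=(r<w)&(y>-.14)&(y<.153)
    q=least_squares(res,q,args=(P[m],),loss="soft_l1",f_scale=.003).x
    print(q,m.sum(),np.median(res(q,P[m])))
r,x,y=res(q,P[m],True)
print("walls",np.median(x[x<-.07]),np.median(x[x>.07]),np.median(y[abs(x)<.06]))
np.save("bay.npy",q)
c,s=np.cos(q[2]),np.sin(q[2]);M=np.zeros_like(Z,bool);M[215:262,275:362]=1
D=X[M&(Z>.106)&(Z<.122)]-q[:2];l=np.c_[c*D[:,0]+s*D[:,1],-s*D[:,0]+c*D[:,1]]
d=l-l.mean(0);e=np.linalg.eigh(np.cov(d.T))[1][:,1];t=d@e;print("door dir",e,"ends",l.mean(0)+e*t.min(),l.mean(0)+e*t.max())
E
python3 fit.py
```

```text
[ 0.637702    0.13086233 -0.47935148] 1230 0.002029787958120338
[ 0.63735945  0.13008297 -0.47865979] 1195 0.0018190958453332268
[ 0.6372827   0.13001077 -0.47906803] 1183 0.001806000192167867
[ 0.6372827   0.13001077 -0.47906802] 1183 0.0018060003621213905
walls -0.07949489645243475 0.07918927684838983 0.14722025536838385
door dir [-0.75371219  0.65720464] ends [ 0.03739643 -0.2537739 ] [-0.08517707 -0.14689507]
```

```bash
python3 - <<'E'
from h import *
F=lambda t:print(t,np.round(manip.current_ee_pos(),3),"F",np.round(manip.current_force(),1),"w",round(manip.current_grip_width(),3),"g",round(manip.current_grip_force(),1),"t",round(manip.current_time(),1))
h=np.array([.647,.139]);yd=np.array([-.462,.887])
manip.set_gripper(1.0)
go(.45,-.2,.33,yd); go(*h,.29,yd); F("above")
lin(*h,.158,.1); F("at")
manip.set_gripper(0.0,40); F("grip")
lin(*h,.26,.1); F("lift")
lin(.42,.09,.26,.12); lin(.42,.09,.125,.1); F("over mat")
z=.119
while z>.098:
    lin(.42,.09,z,.03)
    if manip.current_force()[2]>-1.0 and z<.118 and abs(manip.current_force()[2])>0: pass
    F("z"); z-=.003
    if z<.108: break
p,W,H=cloud("top");cv2.imwrite("pics/top1.png",cv2.resize(p[120:360,150:470,::-1],None,fx=2,fy=2))
E
```

```text
above [0.647 0.138 0.29 ] F [-0.6 -0.5  0.4] w 0.999 g 0.0 t 4.6
at [0.647 0.139 0.159] F [ 0.2 -0.6 -0.2] w 0.999 g 0.0 t 6.1
grip [0.647 0.139 0.158] F [0.1 1.3 2. ] w 0.172 g 39.0 t 6.7
lift [0.647 0.139 0.259] F [ 0.1 -0.  -3.4] w 0.171 g 39.0 t 7.9
over mat [0.42  0.09  0.125] F [-0.6  0.6 -2.6] w 0.173 g 39.0 t 11.5
z [0.42  0.09  0.119] F [-0.7 -0.3 -3.9] w 0.17 g 39.0 t 11.8
z [0.42  0.09  0.116] F [ 0.2 -0.4 -3.7] w 0.175 g 39.0 t 12.1
z [0.42  0.09  0.113] F [ 1.3  0.5 -3.5] w 0.175 g 39.0 t 12.3
z [0.421 0.09  0.111] F [-3.9  2.2 12.9] w 0.168 g 40.4 t 12.6
```

View pics/top1.png

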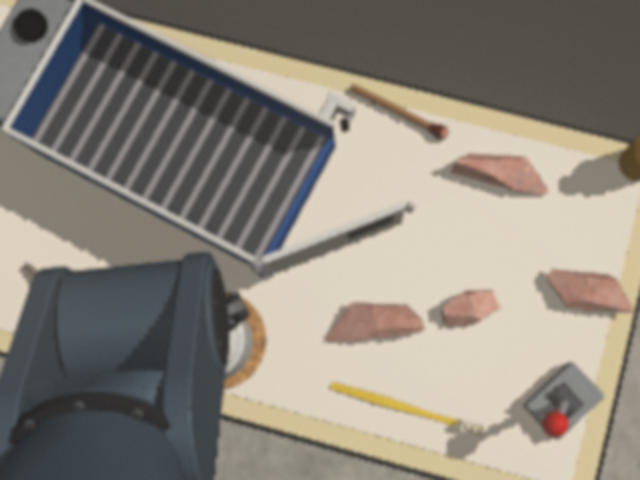

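```bash
cat >> h.py <<'E'
def F(t):print(t,np.round(manip.current_ee_pos(),3),"F",np.round(manip.current_force(),1),"w",round(manip.current_grip_width(),3),"g",round(manip.current_grip_force(),1),"t",round(manip.current_time(),1))
def pick_place(near,ybay,zc=.006,safe=.22):
    s=min(stones(show=False),key=lambda s:np.hypot(*(s["c"]-near)))
    print({k:np.round(v,3).tolist() for k,v in s.items()})
    d=np.array([np.cos(2*s["yaw"])+np.cos(2*s["pca"]),np.sin(2*s["yaw"])+np.sin(2*s["pca"])]);a=np.arctan2(d[1],d[0])/2
    yd=np.array([-np.sin(a),np.cos(a)]); x,y=(s["c"]+s["mean"])/2
    manip.set_gripper(.9); go(x,y,safe,yd); lin(x,y,.05,.2); lin(x,y,zc,.06); F("down")
    manip.set_gripper(0,60); F("grip")
    if manip.current_grip_width()<.2: print("MISSED"); return
    lin(x,y,safe,.2); F("lift")
    b=np.load("bay.npy"); u=np.array([-np.sin(b[2]),np.cos(b[2])]); px,py=bay2w(0,ybay)
    go(px,py,safe,u); lin(px,py,.085,.15); w=manip.current_grip_width()
    if w<.2: print("LOST"); return
    z=.05+zc+.006
    while z>.05+zc-.004:
        lin(px,py,z,.04)
        if manip.current_force()[2]>2: break
        z-=.002
    F("put"); manip.set_gripper(min(w+.17,.8)); lin(px,py,.12,.1); lin(px,py,safe,.2); F("done")
E
python3 - <<'E'
from h import *
manip.set_gripper(.75); F("rel"); lin(.42,.09,.26,.1)
go(*bay2w(0,.1),.26,[.46,.887])
p,W,H=cloud("top");Z=W[...,2]
m=((H[...,0]<8)|(H[...,0]>172))&(H[...,1]>170)&(H[...,2]>90)&(np.hypot(W[...,0]-.42,W[...,1]-.09)<.06)&(Z>.05)
print("handle",W[m].mean(0) if m.any() else None)
pick_place([.445,-.083],.1)
cv2.imwrite("pics/top2.png",cv2.resize(manip.grab_frame("top")[0][100:340,130:450,::-1],None,fx=2,fy=2))
E
```

```text
rel [0.42 0.09 0.11] F [-0.2  0.1 -0.2] w 0.755 g 0.0 t 13.1
handle [0.42128221 0.08996861 0.13610923]
{'c': [0.446, -0.082], 'L': 104.827, 'W': 38.361, 'yaw': -1.465, 'pca': -1.473, 'ztop': 0.031, 'mean': [0.443, -0.084], 'n': 668}
down [ 0.444 -0.083  0.006] F [-0.1 -0.  -0.6] w 0.9 g 0.0 t 19.6
grip [ 0.445 -0.083  0.007] F [-2.2  0.5 15. ] w 0.429 g 57.5 t 20.1
lift [ 0.444 -0.082  0.219] F [ 1.   0.3 -2.3] w 0.424 g 58.5 t 21.3
put [0.684 0.219 0.058] F [-4.7 -1.6 10.1] w 0.424 g 61.4 t 25.3
done [0.683 0.219 0.218] F [-0.4  0.2 -0.3] w 0.596 g 0.0 t 27.0
```

View pics/top2.png

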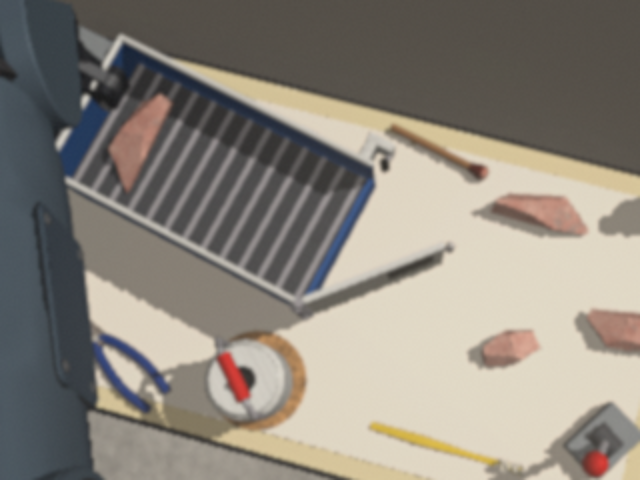

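The first slab lies flat at the far end of the grate, around (140,140), and the can stands upright on the mat, around (240,378). Now for the next slabs.

```bash
python3 - <<'E'
from h import *
pick_place([.461,-.186],.03,zc=.008)
pick_place([.478,-.313],-.04,zc=.008)
cv2.imwrite("pics/top3.png",cv2.resize(manip.grab_frame("top")[0][100:340,130:450,::-1],None,fx=2,fy=2))
E
```

```text
{'c': [0.46, -0.185], 'L': 61.603, 'W': 34.894, 'yaw': -1.072, 'pca': -1.222, 'ztop': 0.026, 'mean': [0.46, -0.185], 'n': 371}
down [ 0.46  -0.185  0.008] F [0.  0.  0.4] w 0.901 g 0.0 t 31.0
grip [ 0.46  -0.185  0.009] F [-3.5  2.  11.3] w 0.4 g 58.7 t 31.5
lift [ 0.459 -0.185  0.219] F [-0.4  0.5 -0.5] w 0.398 g 59.8 t 32.7
put [0.651 0.157 0.059] F [-3.  -0.2  6. ] w 0.397 g 60.5 t 36.6
done [0.651 0.157 0.218] F [-0.   0.5 -1. ] w 0.571 g 0.0 t 38.3
{'c': [0.478, -0.313], 'L': 89.447, 'W': 41.987, 'yaw': 1.502, 'pca': 1.296, 'ztop': 0.027, 'mean': [0.478, -0.312], 'n': 611}
down [ 0.478 -0.313  0.008] F [-0.2 -0.6 -0.3] w 0.901 g 0.0 t 42.5
grip [ 0.478 -0.313  0.009] F [-2.   1.8  9.8] w 0.47 g 59.2 t 42.9
lift [ 0.477 -0.312  0.219] F [-0.2 -0.2 -2. ] w 0.467 g 60.3 t 44.1
put [0.619 0.095 0.059] F [-4.  -0.6  9. ] w 0.468 g 61.7 t 48.2
done [0.618 0.094 0.218] F [-0.3 -0.4 -0.7] w 0.638 g 0.0 t 49.9
```

View pics/top3.png

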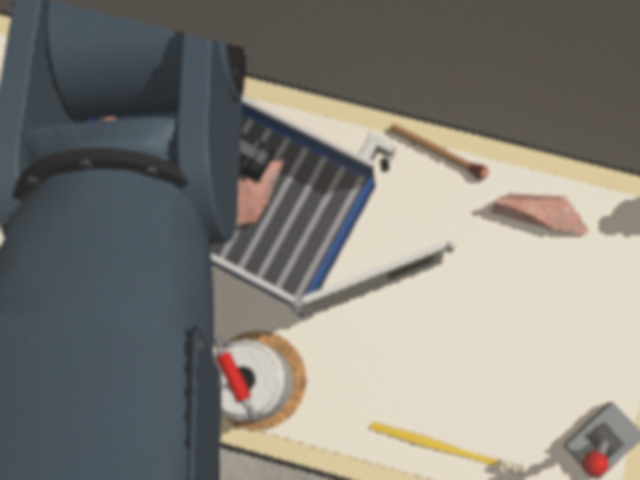

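Three slabs are in the bay (the third at about (258,195)), and the last one lies at (540,212). I'll place that one and check the bay from an arm pose that doesn't block the camera.

```bash
python3 - <<'E'
from h import *
pick_place([.609,-.221],-.108,zc=.008)
go(.45,-.25,.25,[1,0])
b=np.load("bay.npy");c,s=np.cos(b[2]),np.sin(b[2])
for o in stones(zmin=.04,show=False):
    d=o["c"]-b[:2];print("bay",np.round([c*d[0]+s*d[1],-s*d[0]+c*d[1]],3),np.round([o["L"],o["W"],o["ztop"]],3))
cv2.imwrite("pics/top4.png",cv2.resize(manip.grab_frame("top")[0][100:340,130:450,::-1],None,fx=2,fy=2))
E
```

```text
{'c': [0.61, -0.222], 'L': 105.932, 'W': 37.398, 'yaw': 1.448, 'pca': 1.361, 'ztop': 0.03, 'mean': [0.608, -0.222], 'n': 596}
down [ 0.609 -0.222  0.008] F [0.2 0.1 0.6] w 0.897 g 0.0 t 54.2
grip [ 0.61  -0.222  0.009] F [0.5 0.8 6.5] w 0.403 g 58.9 t 54.7
lift [ 0.608 -0.221  0.219] F [-0.6  0.3 -2.4] w 0.4 g 59.9 t 55.9
put [0.588 0.034 0.059] F [-3.2 -0.6  9.2] w 0.403 g 61.0 t 59.4
done [0.587 0.034 0.219] F [-1.1 -0.  -1.5] w 0.568 g 0.0 t 61.1
bay [-0.021  0.125] [1.07142e+02 4.79100e+01 8.10000e-02]
bay [0.002 0.031] [64.825 43.608  0.075]
bay [ 0.001 -0.04 ] [9.8379e+01 4.5804e+01 7.7000e-02]
bay [-0.001 -0.109] [1.09638e+02 4.05320e+01 8.00000e-02]
```

View pics/top4.png

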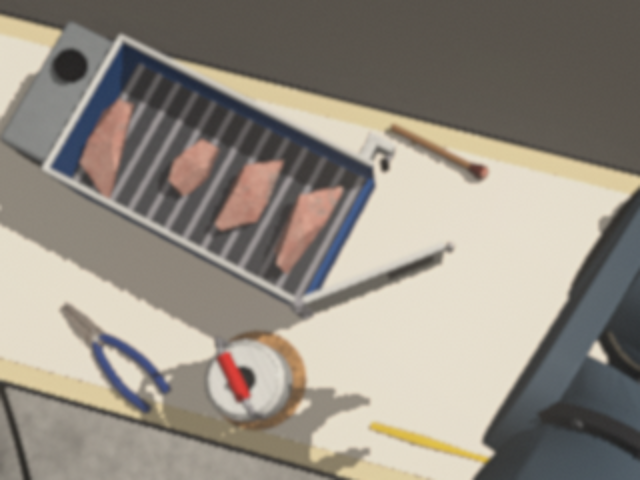

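All four slabs lie flat side by side. The one at the far end was nudged to bay y = 0.125 but is still in range. The can is upright. Now the door.

```bash
cat > door.py <<'E'
from h import *
b=np.load("bay.npy");hx,hy=-.082,-.150
def pose(th,off,r=.112):
    d=np.array([np.cos(th),-np.sin(th)]);n=np.array([np.sin(th),np.cos(th)])
    p=bay2w(*(np.array([hx,hy])+r*d+off*n)); a=bay2w(*d)-b[:2]; return p,a
manip.set_gripper(0.0)
p,a=pose(.717,-.05); go(*p,.2,a); lin(*p,.06,.15); F("start")
sg=np.sign(np.dot(np.array(manip.current_tcp_rot())[:2,1],a))
th=.717
for off in (-.03,-.02): lin(*pose(th,off)[0],.06,.05)
F("near")
while th>-.12:
    th-=.06 if th>.16 else .012
    p,a=pose(th,-.018); manip.move_l([*p,.06],R(sg*a),max_speed=.08 if th>.16 else .03)
    f=np.array(manip.current_force());n=bay2w(np.sin(th),np.cos(th))-b[:2]
    fn=-f[:2]@n
    if th<.3: print(round(th,3),round(fn,1))
    if th<.1 and fn>18: break
manip.dwell(.3);F("end")
p,a=pose(th,-.06);lin(*p,.06,.08);lin(*p,.22,.15);F("off")
E
python3 door.py
```

```text
start [ 0.49  -0.088  0.061] F [0.1 1.  0.4] w -0.001 g 0.0 t 65.3
near [ 0.518 -0.077  0.06 ] F [0.1 0.4 0.3] w -0.0 g 0.0 t 66.2
0.297 0.1
0.237 -0.2
0.177 -1.0
0.117 -0.1
0.105 -0.2
0.093 -0.2
0.081 -0.4
0.069 -0.0
0.057 4.2
0.045 6.3
0.033 5.8
0.021 3.2
0.009 -0.6
-0.003 -0.7
-0.015 9.0
-0.027 19.5
end [ 0.587 -0.033  0.06 ] F [ -9.6 -18.2   4.7] w -0.001 g 0.0 t 72.2
off [ 0.569 -0.068  0.219] F [-0.6  0.7 -0.2] w -0.001 g 0.0 t 74.1
```

```bash
python3 - <<'E'
from h import *
u=np.array([.676,-.737]);ball=np.array([.341,-.261]);s=ball-.05*u
go(.40,-.2,.25,[u[1],-u[0]]); go(*s,.2,[u[1],-u[0]])
p,W,H=cloud("top");cv2.imwrite("pics/top5.png",cv2.resize(p[100:350,130:470,::-1],None,fx=2,fy=2))
b=np.load("bay.npy");c,sn=np.cos(b[2]),np.sin(b[2])
Z=W[...,2];D=W[(Z>.109)&(Z<.122)][:,:2]-b[:2];l=np.c_[c*D[:,0]+sn*D[:,1],-sn*D[:,0]+c*D[:,1]]
l=l[(abs(l[:,1]+.15)<.04)&(abs(l[:,0])<.075)];print("door",len(l),np.polyfit(l[:,0],l[:,1],1))
for o in stones(zmin=.04,show=False):
    d=o["c"]-b[:2];print("bay",np.round([c*d[0]+sn*d[1],-sn*d[0]+c*d[1]],3),np.round([o["L"],o["W"],o["ztop"]],3))
E
```

```text
door 297 [-0.00086784 -0.15227301]
bay [-0.023  0.128] [1.0884e+02 4.8680e+01 8.1000e-02]
bay [0.003 0.031] [62.875 44.548  0.075]
bay [ 0.002 -0.04 ] [9.5020e+01 4.5075e+01 7.7000e-02]
bay [-0.    -0.107] [1.10702e+02 4.10510e+01 8.00000e-02]
```

View pics/top5.png

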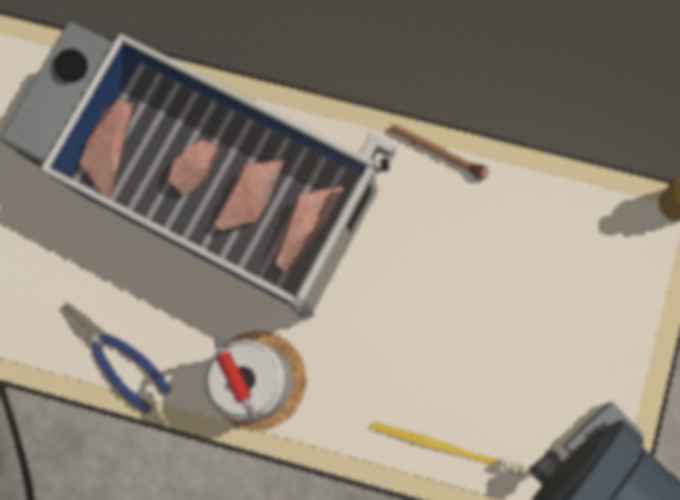

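The door is shut (fit angle about 0.001 rad), the slabs are in place and the can is upright. Now the lever.

```bash
python3 - <<'E'
from h import *
u=np.array([.676,-.737]);ball=np.array([.341,-.261]);s=ball-.05*u
lin(*s,.078,.12);F("down")
d=-.05
while d<.075:
    d+=.006; lin(*(ball+d*u),.078,.05); f=-np.array(manip.current_force())[:2]@u
    print(round(d,3),round(f,1),end="; ")
    if f>8: break
F("end"); lin(*(ball+(d-.03)*u),.078,.08); lin(*(ball+(d-.03)*u),.25,.15)
go(.45,.0,.3,[1,0]); F("away")
p,W,H=cloud("top");cv2.imwrite("pics/top6.png",cv2.resize(p[100:350,130:470,::-1],None,fx=2,fy=2))
m=((H[...,0]<8)|(H[...,0]>172))&(H[...,1]>170)&(H[...,2]>90)&(np.hypot(W[...,0]-.361,W[...,1]+.283)<.09)&(W[...,2]>.04)
print("ball",W[m].mean(0),m.sum(),"along u from pivot",(W[m].mean(0)[:2]-[.361,-.283])@u)
E
```

```text
down [ 0.308 -0.224  0.078] F [ 0.2 -0.5  0.1] w -0.005 g 0.0 t 77.2
-0.044 -0.3; -0.038 -0.1; -0.032 -0.1; -0.026 0.3; -0.02 0.2; -0.014 1.4; -0.008 0.6; -0.002 -0.0; 0.004 -0.5; 0.01 -0.3; 0.016 0.3; 0.022 -0.7; 0.028 0.5; 0.034 0.3; 0.04 -0.9; 0.046 4.2; 0.052 25.8; end [ 0.372 -0.295  0.076] F [-15.3  21.    9.7] w -0.001 g 13.4 t 81.8
away [ 0.45 -0.    0.3 ] F [0.1 0.4 0. ] w -0.0 g 0.0 t 84.9
ball [ 0.38790624 -0.31322757  0.10501142] 64 along u from pivot 0.0404663359893411
```

View pics/top6.png

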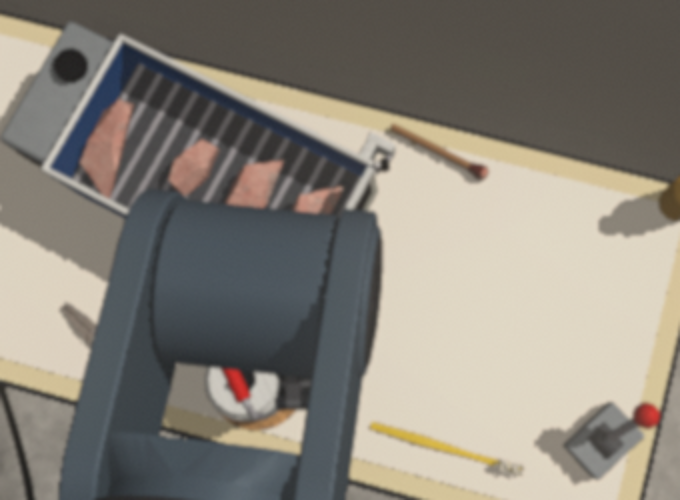

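The lever ball is at (647,415), over against its stop on the on side. The slabs, door and can are unchanged, and the arm is clear of everything, so I'm handing in.

```bash
python3 -c "
from bench import manip
print(manip.sign_off())"
```

```text
the job is handed in; nothing more can be done
None
```

I handed the job in at about 85 s: can upright on the mat, all four slabs flat on the grate, door home on its catch, lever fully on; the sign-off returned no verdict.

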